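# Feel for the worn locating pins

### The arm

A 7-joint arm with a two-finger parallel gripper is mounted at the origin on a cart in front of the work surface, level with it; the furniture and walls round the work are solid. World frame = base frame: x ahead of the robot, y to its left, z up, the work surface at z = 0. Lengths are in mm, angles in rad, forces in N, time in s.
With the tool pointing down it reaches from about 425 to 1025 mm from the base axis. Payload 9.4 kg.
Tool frame: the origin (TCP) lies at the very end of the fingers, on their centre line; the grasp point (between the pads) lies 19 mm behind it; z points along the fingers, y is the direction in which the jaws open and shut (so a half turn about z gives the same grasp; the last joint's range is limited). The gripper opens to 85 mm and grips with 20 to 120 N. Pads are 22 mm wide; open, the fingers measure 114 mm over their backs; the gripper's body (76 mm by 85 mm) begins 54 mm behind the grasp point. The pads swing forward as they close: fully open they stand 13 mm farther back than shut.
Start: joints at [1.185, 0.599, -0.003, 1.599, 0.002, 0.943, -0.08], TCP at [220.329, -690.709, 231.275] pointing down, gripper open.
Joint ranges: [-2.57, 2.57], [-0.35, 1.97], [-1.29, 1.29], [0.11, 2.56], [-1.05, 4.19], [0.11, 1.86], [-2.63, 2.63]. Speed limits (rad/s): [2.22, 2.22, 3.01, 3.01, 3.14, 3.14, 3.14].

### API

Orientations are given as a unit quaternion [w, x, y, z].
In Python, from plant import robot, imaging gives the robot as it stands.
- The arm moves only by the tool arm_command, never from a script. Its argument "commands" is one flat list of numbers, 5 for each row, row after row: the shift along the tool's x, y, z in m, then the turn about the tool's z in rad, then the finger opening in m, from 0 to 0.0854. A call has 1 to 12 rows; each row shifts and turns the pose as measured when the row begins, along the tool's axes as they then stand; what a row does not reach is not made up. A row lasts 1/8 s, in which the tool goes at most 62.5 mm and 10.7 degrees, less where a joint would pass 70% of its speed; a pose out of reach is approached as far as the arm can. A call is refused whole if a number of a shift passes 0.0625 or a number of a turn 0.188, either way. A call with a gripper value outside its range is refused whole. The fingers move at their own pace and stop on an object; "force" is the grip in N (left out, the last holds). Time passes only in rows, so rows that do not move let the fingers close. It gives the time, the measured TCP pose, the force and the opening at its end, in the units of the state.
- robot.observe(): the state, without advancing time (a new reading comes with each control period).
- imaging.snapshot(name): name is "scene" or "top" or "wrist"; returns the picture (400x640x3 uint8, red, green, blue); there is no depth.
- imaging.get_calibration(name): a dict with "fx", "fy", "cx", "cy" (pixels), "extrinsics" (4x4, takes a point from world to camera coordinates). Camera axes: x right, y down, z forward; pixel columns grow to the right and rows downward; lengths in mm; the calibration is good to about 2 mm. The wrist camera is an equidistant fisheye: a pixel r from the principal point sees the ray r / f radians off the axis. A picture is of the moment at which its call begins: read the wrist's pose just before it. get_calibration takes no time and is no camera call; for the wrist camera it gives the pose at the moment of the call.
- robot.hand_in(): hands the job in, once; it reports no verdict.
The state is a dict: "t": time; "joints": joint angles; "dq": joint speeds; "joint_efforts": joint torques, N m; "position": TCP position; "tcp_rot": TCP orientation; "force": force on the tool from outside, world axes, zero at the start; "moment": the same for the moment, N m; "opening": finger opening in mm.
Only numpy, scipy, OpenCV 4.12 (cv2) and the standard library are available. Lean on these libraries where they do the work, as an engineer would, in place of code of your own. Each camera call takes 0.05 s, during which the arm holds its last target.

### The job

Two of the four locating pins standing in the fixture plate have worn shanks and rattle in their bores; the other two are sound. Feel for the loose ones by gently wiggling the pins side to side while they are seated, then pull the two worn pins out and put them in the grey tray. Do not lift the sound pins or lean hard on any pin, and leave the things around as they are.

Things in the scene. Friction and masses are not known exactly. Their poses are not given: they have to be found in the camera images.
- plate: aluminium fixture plate, fixed to the bench, 62 mm (x) x 250 mm (y) x 30 mm high; origin at the centre of its underside on the bench, z up. Four upright blind bores, 16 mm wide and 28 mm deep, in a row along its y axis at y = -90, -30, +30 and +90 mm (x = 0). A pin stands upright in each; the pins' own poses are not reported.
- bore_1 (a point): mouth centre of the plate's first bore (plate y = -90 mm), on the plate's top face, 30 mm above the bench, at the underside of the pin's collar. A pin: steel, 80 g, 75 mm long, upright; collar 26 mm across, 4 mm thick, lies on the plate and hides the bore; above it a plain head 18 mm across, 45 mm tall (top 79 mm above the bench); below it the shank, 26 mm long, hidden in the bore.
- bore_2 (a point): the same for the second bore (plate y = -30 mm). Pushed sideways near its top, a worn pin rocks about 9 mm in all from one side to the other against under 2 N, then meets a stop; a sound pin gives under 3.5 mm in all (its fit and your fingers' give) at 3 N a side. Keep the load on a pin well under 25 N.
- bore_3 (a point): the same for the third bore (plate y = +30 mm). All four pins look alike from outside; the two worn and the two sound ones stand in any order, different every time.
- bore_4 (a point): the same for the fourth bore (plate y = +90 mm).
- tray: open grey plastic tray, fixed to the bench, 150 mm (x) x 170 mm (y) x 45 mm high, walls 4 mm, floor 4 mm thick; origin at the centre of its underside, z up.
- filter: bystander: white inline filter disc, 48 mm across, 46 mm high, standing on the bench; origin at the centre of its underside.
- torch: bystander: black torch lying flat, 112 mm long along its y axis, 37 mm thick; origin at the centre of its underside.
- cap: bystander: grey screw cap, 64 mm across, 24 mm high; origin at the centre of its underside.

How it is judged:
By the outcome, as a careful person would: the job done as asked, in the order asked, and still so for the second after the job is handed in, with the robot touching nothing.
It also fails if it takes over 67 s, if anything falls off the work surface, if the arm or the gripper's body presses on something with over 40 N, if the wrist force passes 120 N, or if a joint passes its speed limit or range.

## Working session

There is one attempt and no reset: what is moved stays moved. The work goes in short steps, Python scripts to look and compute and a tool call to move; the robot and the scene stay as the last step left them, time stands still between calls to the robot, and variables do not carry over. Pictures are saved under pics/ and viewed, and the job is handed in when it is done.

Besides the shell and the picture viewer there is one more tool, called after ">>>" in YAML: its name, and indented under it one key for each argument. arm_command: Moves the arm, as the interface text tells. Its arguments: {"type":"object","properties":{"commands":{"type":"array"},"force":{"type":"number"}},"required":["commands"]}

```bash
mkdir -p pics; ls; python3 - <<'E'
from plant import robot, imaging
import cv2,json
s=robot.observe(); print(s)
for n in ("scene","top"):
    im=imaging.snapshot(n); cv2.imwrite(f"pics/{n}0.png",im[:,:,::-1])
    c=imaging.get_calibration(n); print(n,c)
print(imaging.get_calibration("wrist"))
print(robot.observe()['t'])
E
```

```text
pics
{'t': 0.0, 'joints': array([ 1.18531883,  0.60012554, -0.00255509,  1.60016224,  0.00177323,
        0.9428835 , -0.07979422]), 'dq': array([ 2.19298900e-04,  1.84928831e-03,  6.33064070e-05,  1.37027511e-04,
        2.38192744e-04, -9.57617843e-04, -5.10795700e-04]), 'joint_efforts': array([-3.24985540e-04, -7.76451445e+01,  1.56399742e+00, -2.58005834e+01,
        1.22217761e-02,  9.07836686e-03, -1.81704013e-05]), 'position': array([ 220.17227372, -690.24911913,  230.40491467]), 'tcp_rot': array([-7.67769600e-04,  9.88100915e-01,  1.53804942e-01, -1.78236440e-04]), 'force': array([-0.6038046 , -0.4560388 ,  0.73176595]), 'moment': array([-0.00779429, -0.02208716, -0.05473589]), 'opening': 85.54135031688585}
scene {'fx': 436.3261925823679, 'fy': 436.3261925823679, 'cx': 318.64802959920877, 'cy': 210.42206471375067, 'extrinsics': array([[-7.55756353e-01, -6.54782128e-01,  9.62807775e-03,
         4.01803447e+02],
       [-4.72065532e-01,  5.34555237e-01, -7.01002734e-01,
         2.89769086e+02],
       [ 4.53857323e-01, -5.34332353e-01, -7.13093590e-01,
         8.38056456e+02
[... 314 characters left out ...]
-01,  2.30737069e-02, -1.40072885e-01,
         5.44523883e+02],
       [ 1.39967070e-01, -6.14684021e-03, -9.90137079e-01,
         1.02654369e+03],
       [ 0.00000000e+00,  0.00000000e+00,  0.00000000e+00,
         1.00000000e+00]])}
{'fx': 309.70691628693146, 'fy': 309.70691628693146, 'cx': 319.5154788601856, 'cy': 196.05782975723457, 'extrinsics': array([[ 3.03784173e-01, -9.52740622e-01, -6.95247713e-04,
        -7.25100739e+02],
       [-9.15744519e-01, -2.92189079e-01,  2.75749011e-01,
        -3.41619669e+01],
       [-2.62920428e-01, -8.31315160e-02, -9.61229421e-01,
         3.78603103e+02],
       [ 0.00000000e+00,  0.00000000e+00,  0.00000000e+00,
         1.00000000e+00]])}
0.1
```

View pics/scene0.png

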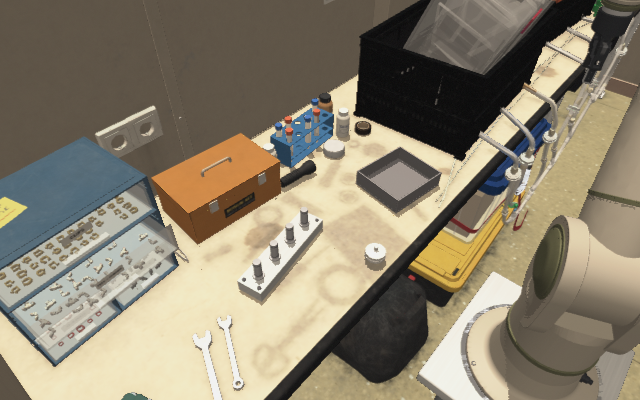

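View pics/top0.png

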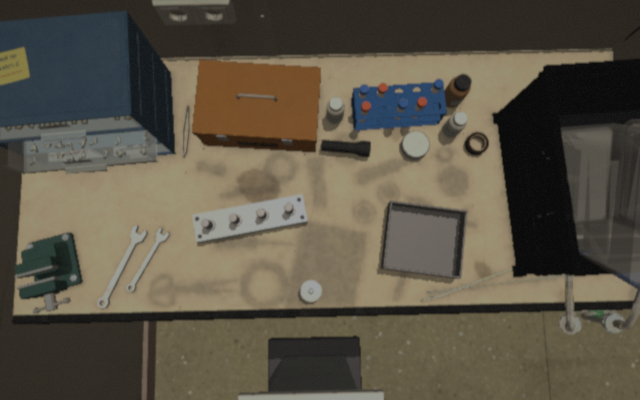

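The scene view shows the plate with its four pins (about (258,270) to (304,215)), with the tray at (398,180) and the filter at (375,255). In the top view the pins are near (207,226), (234,219), (261,214) and (288,208), and the tray is at (423,240). Next I'll zoom in and measure.

```bash
cat > h.py <<'E'
import numpy as np
from plant import robot, imaging
def ray(n,u,v):
    c=imaging.get_calibration(n);E=np.array(c['extrinsics']);R=E[:3,:3];t=E[:3,3]
    d=R.T@np.array([(u-c['cx'])/c['fx'],(v-c['cy'])/c['fy'],1.]);o=-R.T@t
    return o,d/np.linalg.norm(d)
def onz(n,u,v,z):
    o,d=ray(n,u,v);return o+d*(z-o[2])/d[2]
def proj(n,p):
    c=imaging.get_calibration(n);E=np.array(c['extrinsics']);q=E[:3,:3]@np.array(p,float)+E[:3,3]
    return np.array([c['fx']*q[0]/q[2]+c['cx'],c['fy']*q[1]/q[2]+c['cy']])
E
python3 - <<'E'
import cv2,numpy as np
a=cv2.imread('pics/top0.png'); 
cv2.imwrite('pics/topc.png',cv2.resize(a[185:255,185:315],None,fx=6,fy=6,interpolation=cv2.INTER_CUBIC))
b=cv2.imread('pics/scene0.png')
cv2.imwrite('pics/scc.png',cv2.resize(b[200:310,225:335],None,fx=5,fy=5,interpolation=cv2.INTER_CUBIC))
E
```

```text
(no output)
```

View pics/topc.png

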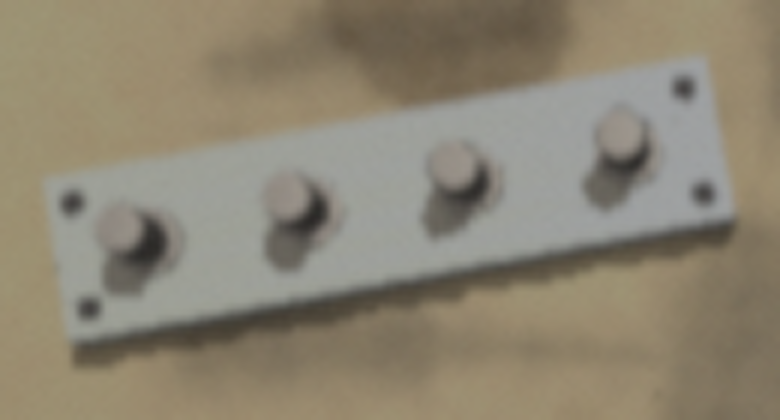

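View pics/scc.png

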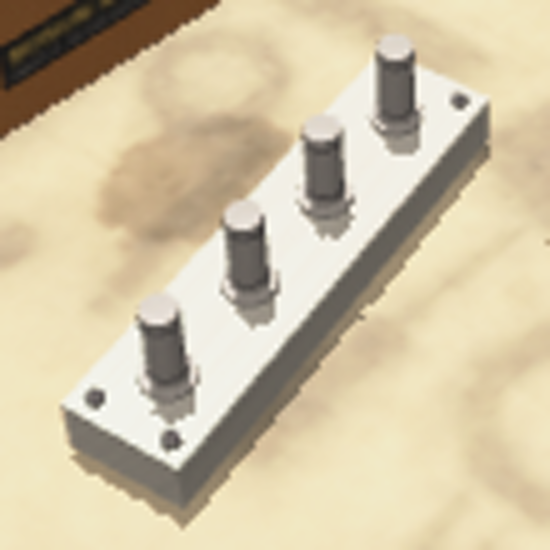

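The top crop shows the plate turned about 10° with all four pin tops clear, and the scene crop shows the same pins. Now I'll work out the positions.

```bash
python3 - <<'E'
from h import *
import cv2
T=[(123,229),(291,199),(458,166),(621,136)];S=[(159,309),(243,215),(322,130),(395,48)]
f=lambda p,k,o:((p[0]+.5)/k-.5+o[0],(p[1]+.5)/k-.5+o[1])
for a,b in zip(T,S):
    a=f(a,6,(185,185));b=f(b,5,(225,200))
    pa=onz('top',*a,79);pb=onz('scene',*b,79)
    o1,d1=ray('top',*a);o2,d2=ray('scene',*b)
    A=np.array([d1,-d2]).T;k=np.linalg.lstsq(A,o2-o1,rcond=None)[0]
    print(pa.round(1),pb.round(1),((o1+k[0]*d1+o2+k[1]*d2)/2).round(1))
C=[onz('top',*f(c,6,(185,185)),30)[:2] for c in [(45,180),(705,57),(733,218),(73,340)]]
C=np.array(C);print(C.round(1))
print('plate c',C.mean(0),'long',np.linalg.norm(C[0]-C[1]),np.linalg.norm(C[3]-C[2]),'w',np.linalg.norm(C[0]-C[3]))
d=(C[0]-C[1]+C[3]-C[2]);d/=np.linalg.norm(d);print('y axis',d,'yaw',np.arctan2(-d[0],d[1]))
for y in (-90,-30,30,90):print((C.mean(0)+d*y).round(1))
C=np.array([onz('scene',*f(c,5,(225,200)),30)[:2] for c in [(62,406),(182,470),(490,103)]]);print(C.round(1))
c=(C[0]+C[2])/2;print('scene plate c',c,C[1]-C[2],np.arctan2(-(C[1]-C[2])[0],(C[1]-C[2])[1]))
for p in [(388,205),(466,207),(459,278),(381,272)]:
    print('tray top',onz('top',*p,45).round(0))
for p in [(397,149),(441,176),(400,205),(357,179)]:
    print('tray scene',onz('scene',*p,45).round(0))
print('filter',onz('top',311,291,46), onz('scene',375,251,46))
print('torch',onz('top',322,148,20),onz('top',370,149,20))
print('cap',onz('top',415,145,24))
s=robot.observe();print(s['t'],s['position'])
E
```

```text
[518.7 213.7  79. ] [516.7 214.8  79. ] [518.6 213.9  76.6]
[528.  154.5  79. ] [526.7 156.   79. ] [528.2 154.8  76.8]
[538.4  95.5  79. ] [535.5  97.7  79. ] [538.4  95.6  75.3]
[547.8  37.7  79. ] [545.7  38.1  79. ] [547.4  37.4  77.5]
[[ 5.436e+02  2.540e+02]
 [ 5.842e+02  8.800e+00]
 [ 5.235e+02 -5.000e-01]
 [ 4.840e+02  2.430e+02]]
plate c [533.83414715 126.31676087] long 248.58789981890905 246.59595618465255 w 60.61960518592974
y axis [-0.16164185  0.98684949] yaw 0.16235415631468342
[548.4  37.5]
[538.7  96.7]
[529.  155.9]
[519.3 215.1]
[[5.409e+02 2.544e+02]
 [4.795e+02 2.432e+02]
 [5.194e+02 1.000e-01]]
scene plate c [530.15640895 127.24366743] [-39.93117238 243.12129334] 0.16279040066005482
tray top [ 553. -180.   45.]
tray top [ 544. -352.   45.]
tray top [ 390. -326.   45.]
tray top [ 407. -159.   45.]
tray scene [ 532. -336.   45.]
tray scene [ 381. -316.   45.]
tray scene [ 401. -154.   45.]
tray scene [ 539. -160.   45.]
filter [370.1737273   -6.78949061  46.        ] [361.92693237   5.98118241  46.        ]
torch [691.99520855 -38.58924056  20.        ] [ 687.12106212 -148.41430994   20.        ]
cap [ 693.06887217 -251.11327145   24.        ]
0.1 [ 220.19329289 -690.30450495  230.46994039]
```

Both views agree to about 2–3 mm. The pins are near (547,38), (537,97), (527.5,155) and (518,214), with plate yaw +0.163. Before moving I'll check the area around the start pose for obstacles.

```bash
python3 - <<'E'
import cv2,numpy as np
from h import *
a=cv2.imread('pics/top0.png'); b=cv2.imread('pics/scene0.png')
cv2.imwrite('pics/x1.png',np.hstack([cv2.resize(a[200:400,400:640],None,fx=1.6,fy=1.6),cv2.resize(b[0:200,400:640],None,fx=1.6,fy=1.6)]))
w=imaging.snapshot('wrist');cv2.imwrite('pics/w0.png',w[:,:,::-1])
print(proj('top',(220,-690,230)),proj('scene',(220,-690,230)))
for z in (0,200,250): print(z,onz('top',514,275,z),onz('top',570,325,z), onz('scene',470,152,z))
E
```

```text
[706.4463794  372.02935882] [581.97180981  78.99560755]
0 [ 393.73640345 -463.49599998    0.        ] [ 281.01032621 -578.9772591     0.        ] [ 389.91208461 -521.82746864    0.        ]
200 [ 393.966051   -382.39905205  200.        ] [ 301.87193712 -476.74407397  200.        ] [ 307.13487092 -251.31403354  200.        ]
250 [ 394.02346288 -362.12481507  250.        ] [ 307.08733985 -451.18577769  250.        ] [ 286.4405675  -183.68567477  250.        ]
```

View pics/x1.png

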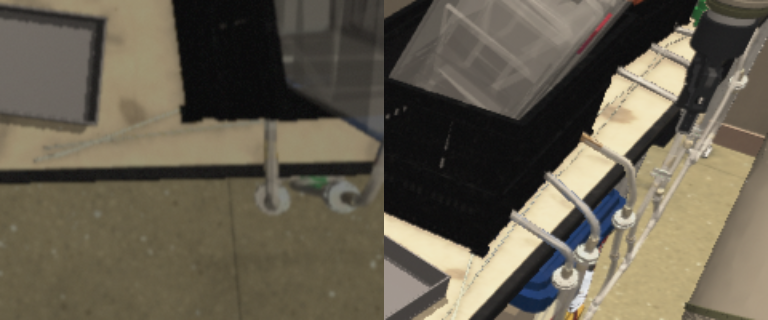

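View pics/w0.png

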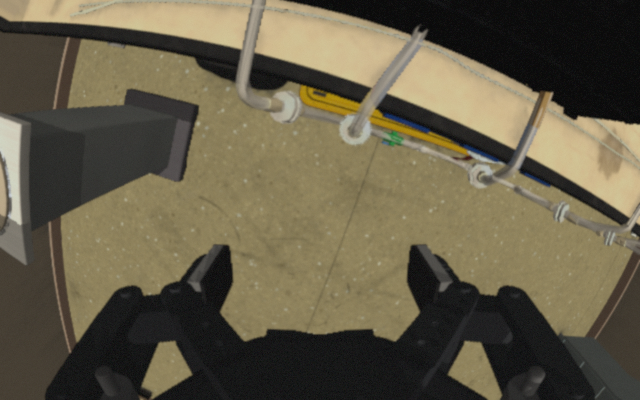

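```bash
python3 - <<'E'
from h import *
def tri(a,b):
    o1,d1=ray('top',*a);o2,d2=ray('scene',*b)
    k=np.linalg.lstsq(np.array([d1,-d2]).T,o2-o1,rcond=None)[0]
    p,q=o1+k[0]*d1,o2+k[1]*d2
    return ((p+q)/2).round(0),np.linalg.norm(p-q).round(1)
print('fitting',tri((570,325),(514,173)))
print('fitting2?',tri((614,321),(528,158)))
print('tip',tri((569,277),(480,133)))
print('crate corner near',tri((514,275),(462,155)))
print('crate upper', tri((545,66),(358,40)))
E
```

```text
fitting (array([ 272., -619.,  -77.]), np.float64(3.3))
fitting2? (array([ 274., -733.,  -88.]), np.float64(10.3))
tip (array([ 389., -561.,   48.]), np.float64(4.5))
crate corner near (array([ 391., -453.,   29.]), np.float64(6.0))
crate upper (array([ 777., -452.,  246.]), np.float64(0.2))
```

```bash
cat >> h.py <<'E'
from scipy.spatial.transform import Rotation as Ro
def R0():
    s=robot.observe();w,x,y,z=s['tcp_rot'];return s,Ro.from_quat([x,y,z,w]).as_matrix()
def plan(segs):
    """segs: list of (world target xyz, nrows, turn per row, opening m)"""
    s,R=R0();p=np.array(s['position']);out=[]
    for tgt,n,tn,op in segs:
        d=(np.array(tgt,float)-p)/n
        for i in range(n):
            l=R.T@d/1000;out.append([round(v,4) for v in l]+[tn,op]);R=R@Ro.from_euler('z',tn).as_matrix()
            p=p+d
    for r in out:print(*r,sep=', ')
def st():
    s,R=R0();print('t',round(s['t'],3),'pos',s['position'].round(1),'yaw_y',np.arctan2(R[1,1],R[0,1]).round(4),'zax',R[:,2].round(3),'F',s['force'].round(2),'op',round(s['opening'],1))
E
python3 - <<'E'
from h import *
plan([((270,-400,300),5,-.17,.06),((490,38-120,250),7,-.08,.06)])
E
```

```text
0.0271, -0.0523, -0.0138, -0.17, 0.06
0.0356, -0.047, -0.0138, -0.17, 0.06
0.043, -0.0403, -0.0138, -0.17, 0.06
0.0492, -0.0324, -0.0138, -0.17, 0.06
0.054, -0.0236, -0.0138, -0.17, 0.06
0.0542, 0.0106, 0.0072, -0.08, 0.06
0.0532, 0.0149, 0.0072, -0.08, 0.06
0.0518, 0.0191, 0.0072, -0.08, 0.06
0.0501, 0.0232, 0.0072, -0.08, 0.06
0.0481, 0.0271, 0.0072, -0.08, 0.06
0.0458, 0.0309, 0.0072, -0.08, 0.06
0.0432, 0.0344, 0.0072, -0.08, 0.06
```

>>> arm_command:
  commands: [0.027, -0.052, -0.014, -0.17, 0.06, 0.0355, -0.047, -0.014, -0.17, 0.06, 0.043, -0.04, -0.014, -0.17, 0.06, 0.049, -0.0325, -0.014, -0.17, 0.06, 0.054, -0.0235, -0.014, -0.17, 0.06, 0.054, 0.0105, 0.007, -0.08, 0.06, 0.053, 0.015, 0.007, -0.08, 0.06, 0.052, 0.019, 0.007, -0.08, 0.06, 0.05, 0.023, 0.007, -0.08, 0.06, 0.048, 0.027, 0.007, -0.08, 0.06, 0.046, 0.031, 0.007, -0.08, 0.06, 0.043, 0.0345, 0.007, -0.08, 0.06]
  force: 20

```text
t: 1.65
position: [480.6, -60.6, 251.0]
tcp_rot: [0.001, 0.638, 0.77, -0.001]
force: [1.0, -0.7, -0.2]
opening: 59.8
```

```bash
python3 - <<'E'
from h import *
st();plan([((547,38,180),4,-.05,.045),((547,38,130),2,0,.045)])
E
```

```text
t 1.65 pos [480.6 -60.6 251. ] yaw_y 0.1857 zax [ 0.    -0.003 -1.   ] F [ 0.96 -0.65 -0.19] op 59.8
0.0212, 0.0209, 0.0177, -0.05, 0.045
0.0201, 0.0219, 0.0177, -0.05, 0.045
0.019, 0.0229, 0.0177, -0.05, 0.045
0.0178, 0.0238, 0.0177, -0.05, 0.045
0.0001, 0.0, 0.025, 0, 0.045
0.0001, 0.0, 0.025, 0, 0.045
```

```bash
python3 - <<'E'
from h import *
plan([((547,38,150),5,0.005,.035)])
E
```

```text
0.017, 0.0167, 0.0202, 0.005, 0.035
0.0171, 0.0166, 0.0202, 0.005, 0.035
0.0171, 0.0165, 0.0202, 0.005, 0.035
0.0172, 0.0164, 0.0202, 0.005, 0.035
0.0173, 0.0163, 0.0202, 0.005, 0.035
```

>>> arm_command:
  commands: [0.017, 0.0167, 0.02, 0.005, 0.035, 0.017, 0.0166, 0.02, 0.005, 0.035, 0.017, 0.0165, 0.02, 0.005, 0.035, 0.017, 0.0164, 0.02, 0.005, 0.035, 0.017, 0.0163, 0.02, 0.005, 0.035, 0, 0, 0, 0, 0.035, 0, 0, 0, 0, 0.035]

```text
t: 2.52
position: [550.1, 45.0, 146.9]
tcp_rot: [0.0, 0.645, 0.764, -0.001]
force: [-0.1, -0.9, 0.5]
opening: 35.1
```

```bash
python3 - <<'E'
from h import *
import cv2
st();plan([((547,38,130),1,0,.035)])
w=imaging.snapshot('wrist');cv2.imwrite('pics/w1.png',w[:,:,::-1])
w=imaging.snapshot('scene');cv2.imwrite('pics/s1.png',cv2.resize(w[130:330,180:400,::-1],None,fx=3,fy=3))
E
```

```text
t 2.525 pos [550.1  45.  146.9] yaw_y 0.1674 zax [-0.    -0.001 -1.   ] F [-0.07 -0.93  0.52] op 35.1
-0.0064, -0.0042, 0.0169, 0, 0.035
```

View pics/w1.png

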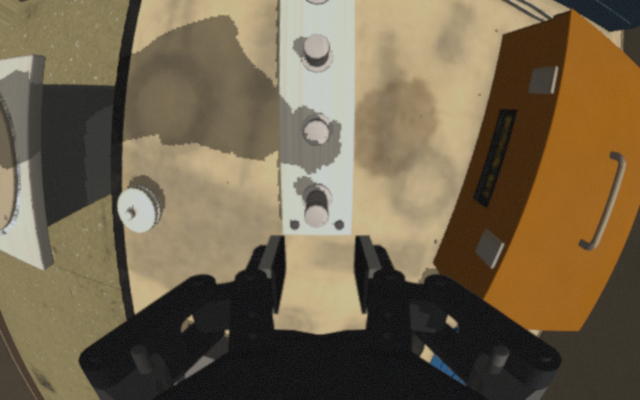

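View pics/s1.png

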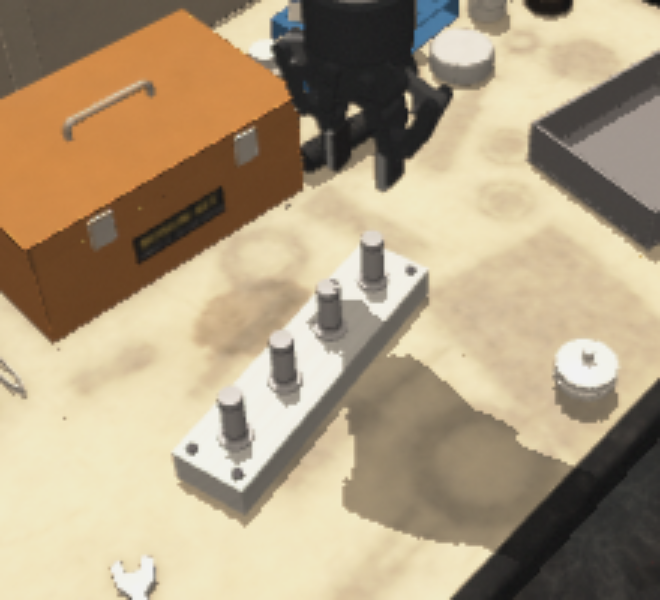

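The wrist view shows the pins in line with the gap between the fingers, with tops at about (317,214), (316,130) and (316,48). I'll cast these onto z=79 as a check.

```bash
cat >> h.py <<'E'
def wray(u,v,c=None):
    c=c or imaging.get_calibration('wrist');E=np.array(c['extrinsics']);x=(u-c['cx'])/c['fx'];y=(v-c['cy'])/c['fy'];r=np.hypot(x,y)
    d=np.array([np.sin(r)*x/r,np.sin(r)*y/r,np.cos(r)]) if r>1e-9 else np.array([0,0,1.])
    return -E[:3,:3].T@E[:3,3],E[:3,:3].T@d
def wonz(u,v,z,c=None):
    o,d=wray(u,v,c);return o+d*(z-o[2])/d[2]
E
python3 - <<'E'
from h import *
import cv2
a=cv2.imread('pics/w1.png');cv2.imwrite('pics/w1c.png',cv2.resize(a[30:240,260:370],None,fx=2.8,fy=2.8))
print(wray(319,200)[0])
for p in [(317,214),(316,130),(316,48)]: print(wonz(*p,79).round(1))
E
```

```text
[539.77637693 114.06988593 289.5289545 ]
[550.8  40.3  79. ]
[540.3  99.4  79. ]
[531.  154.9  79. ]
```

View pics/w1c.png

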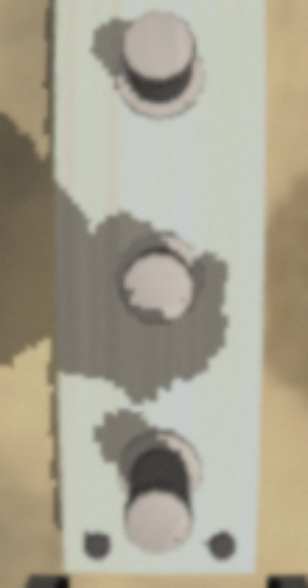

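>>> arm_command:
  commands: [-0.006, -0.0015, 0.02, 0, 0.035, 0, 0, 0.025, 0, 0.035, 0, 0, 0.02, 0, 0.035, 0, 0, 0, 0, 0.035]

```text
t: 3.12
position: [550.7, 34.3, 84.4]
tcp_rot: [0.003, 0.648, 0.762, 0.001]
force: [0.6, 0.1, 0.1]
opening: 35.0
```

```bash
python3 - <<'E'
from h import *
st();plan([((549.5,38.5,55),1,0,.035)])
E
```

```text
t 3.125 pos [550.7  34.3  84.4] yaw_y 0.1615 zax [ 0.006 -0.003 -1.   ] F [0.62 0.12 0.05] op 35.0
0.0044, -0.0007, 0.0294, 0, 0.035
```

>>> arm_command:
  commands: [0.004, 0, 0.012, 0, 0.035, 0, 0, 0.01, 0, 0.03, 0, 0, 0.003, 0, 0.026, 0, 0, 0, 0, 0.026, 0, 0, 0, 0, 0.026]

```text
t: 3.75
position: [551.4, 38.1, 60.2]
tcp_rot: [0.004, 0.648, 0.761, 0.002]
force: [0.2, 0.3, -0.9]
opening: 26.0
```

```bash
python3 - <<'E'
from h import *
import cv2
st()
w=imaging.snapshot('wrist');cv2.imwrite('pics/w2.png',cv2.resize(w[150:350,220:420,::-1],None,fx=3,fy=3))
E
```

```text
t 3.75 pos [551.4  38.1  60.2] yaw_y 0.1605 zax [ 0.01  -0.003 -1.   ] F [ 0.23  0.3  -0.88] op 26.0
```

View pics/w2.png

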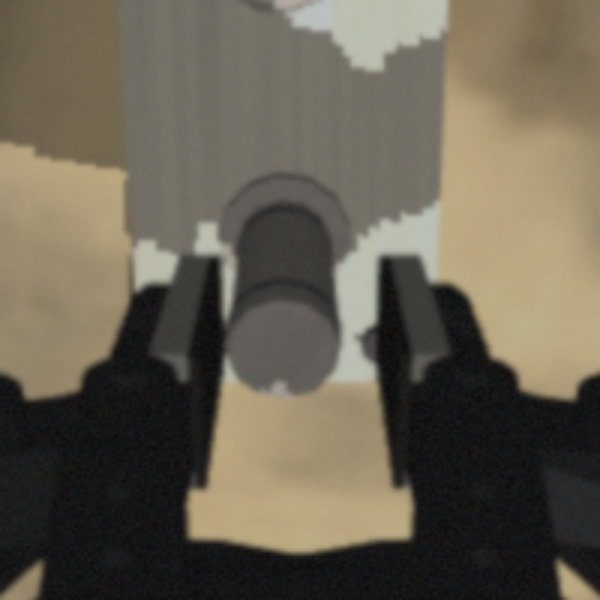

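The pin is about 3 mm left (−tool y) of the jaw centre. I'll centre on it, narrow the jaws and start wiggling.

>>> arm_command:
  commands: [0, -0.0025, 0.003, 0, 0.023, 0, 0, 0, 0, 0.022, 0, 0, 0, 0, 0.022]

```text
t: 4.18
position: [548.9, 37.6, 57.3]
tcp_rot: [0.005, 0.648, 0.761, 0.002]
force: [-0.1, 0.6, 0.5]
opening: 22.1
```

```bash
python3 - <<'E'
from h import *
st()
E
```

```text
t 4.175 pos [548.9  37.6  57.3] yaw_y 0.1603 zax [ 0.01  -0.002 -1.   ] F [-0.06  0.57  0.52] op 22.1
```

>>> arm_command:
  commands: [0, -0.0015, 0, 0, 0.022, 0, 0, 0, 0, 0.022]

```text
t: 4.42
position: [547.3, 37.3, 57.4]
tcp_rot: [0.005, 0.648, 0.761, 0.002]
force: [0.4, -0.8, 0.2]
opening: 22.0
```

```bash
python3 - <<'E'
from h import *
st()
E
```

```text
t 4.425 pos [547.3  37.3  57.4] yaw_y 0.1603 zax [ 0.01  -0.002 -1.   ] F [ 0.44 -0.78  0.24] op 22.0
```

>>> arm_command:
  commands: [0, -0.001, 0, 0, 0.022, 0, 0, 0, 0, 0.022]

```text
t: 4.68
position: [546.5, 37.1, 57.4]
tcp_rot: [0.005, 0.648, 0.761, 0.003]
force: [0.3, -0.4, 0.1]
opening: 21.7
```

>>> arm_command:
  commands: [0, -0.001, 0, 0, 0.022, 0, 0, 0, 0, 0.022]

```text
t: 4.92
position: [545.8, 37.1, 57.6]
tcp_rot: [0.005, 0.648, 0.761, 0.003]
force: [-0.1, 0.5, -0.9]
opening: 21.9
```

>>> arm_command:
  commands: [0, -0.001, 0, 0, 0.022, 0, 0, 0, 0, 0.022]

```text
t: 5.18
position: [545.0, 37.0, 57.6]
tcp_rot: [0.005, 0.648, 0.761, 0.003]
force: [-0.1, -0.2, 1.1]
opening: 22.2
```

>>> arm_command:
  commands: [0, -0.001, 0, 0, 0.022, 0, 0, 0, 0, 0.022]

```text
t: 5.42
position: [544.2, 37.0, 57.7]
tcp_rot: [0.005, 0.648, 0.761, 0.003]
force: [0.8, 0.5, -0.0]
opening: 22.2
```

>>> arm_command:
  commands: [0, -0.001, 0, 0, 0.022, 0, 0, 0, 0, 0.022]

```text
t: 5.68
position: [543.4, 36.8, 57.8]
tcp_rot: [0.005, 0.648, 0.761, 0.004]
force: [0.6, 1.0, 1.5]
opening: 22.1
```

```bash
python3 - <<'E'
from h import *
import cv2
st()
w=imaging.snapshot('wrist');cv2.imwrite('pics/w3.png',cv2.resize(w[150:350,220:420,::-1],None,fx=3,fy=3))
E
```

```text
t 5.675 pos [543.4  36.8  57.8] yaw_y 0.1603 zax [ 0.013 -0.002 -1.   ] F [0.56 1.01 1.45] op 22.1
```

View pics/w3.png

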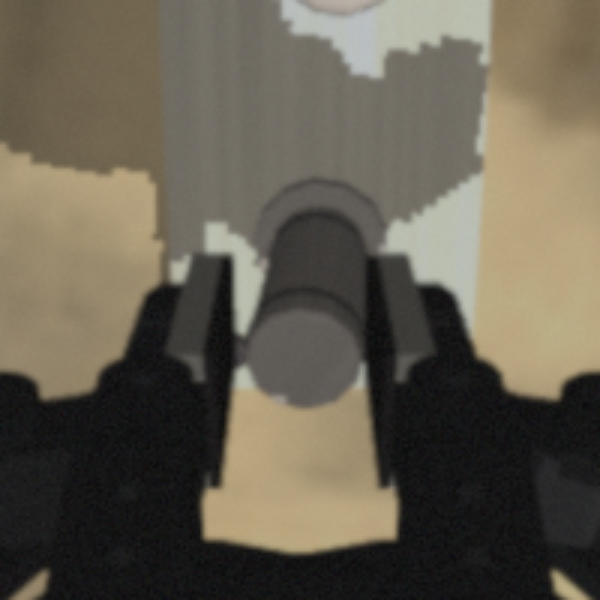

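The pin is visibly tipping to the left against the right pad, with almost no force. I'll go on to the stop.

>>> arm_command:
  commands: [0, -0.001, 0, 0, 0.022, 0, 0, 0, 0, 0.022]

```text
t: 5.98
position: [542.4, 36.7, 57.8]
tcp_rot: [0.005, 0.648, 0.761, 0.004]
force: [0.4, -0.0, 1.2]
opening: 22.0
```

>>> arm_command:
  commands: [0, -0.001, 0, 0, 0.022, 0, 0, 0, 0, 0.022]

```text
t: 6.22
position: [541.7, 36.7, 57.9]
tcp_rot: [0.006, 0.648, 0.761, 0.004]
force: [1.4, 0.9, 1.7]
opening: 22.5
```

>>> arm_command:
  commands: [0, 0.003, 0, 0, 0.022, 0, 0.003, 0, 0, 0.022, 0, 0.002, 0, 0, 0.022, 0, 0, 0, 0, 0.022]

```text
t: 6.72
position: [548.9, 37.6, 57.4]
tcp_rot: [0.005, 0.648, 0.761, 0.003]
force: [-0.5, -0.6, -0.1]
opening: 21.8
```

>>> arm_command:
  commands: [0, 0.001, 0, 0, 0.022, 0, 0, 0, 0, 0.022]

```text
t: 6.98
position: [549.6, 37.6, 57.3]
tcp_rot: [0.005, 0.648, 0.761, 0.002]
force: [0.9, -1.0, -0.1]
opening: 22.1
```

>>> arm_command:
  commands: [0, 0.001, 0, 0, 0.022, 0, 0, 0, 0, 0.022]

```text
t: 7.22
position: [550.2, 37.7, 57.3]
tcp_rot: [0.005, 0.648, 0.761, 0.002]
force: [-1.0, 0.0, 0.0]
opening: 22.2
```

>>> arm_command:
  commands: [0, 0.001, 0, 0, 0.022, 0, 0, 0, 0, 0.022]

```text
t: 7.48
position: [551.1, 37.8, 57.3]
tcp_rot: [0.004, 0.648, 0.761, 0.002]
force: [-0.9, 0.8, 0.6]
opening: 22.2
```

>>> arm_command:
  commands: [0, 0.001, 0, 0, 0.022, 0, 0, 0, 0, 0.022]

```text
t: 7.72
position: [552.0, 37.9, 57.4]
tcp_rot: [0.004, 0.648, 0.761, 0.002]
force: [1.0, -0.7, 0.8]
opening: 22.0
```

>>> arm_command:
  commands: [0, 0.001, 0, 0, 0.022, 0, 0, 0, 0, 0.022]

```text
t: 7.98
position: [553.0, 38.1, 57.4]
tcp_rot: [0.004, 0.648, 0.761, 0.002]
force: [-0.1, 0.0, 0.4]
opening: 21.8
```

>>> arm_command:
  commands: [0, 0.001, 0, 0, 0.022, 0, 0, 0, 0, 0.022]

```text
t: 8.22
position: [554.0, 38.2, 57.4]
tcp_rot: [0.004, 0.648, 0.761, 0.002]
force: [-1.6, 0.6, 0.7]
opening: 21.9
```

Pin 1 rocks about 8.3 mm in all (12.3 mm of travel less about 4 mm of jaw slack) at under 2 N, so it is worn. Next I'll slide along the row to pin 2 with the jaws open.

>>> arm_command:
  commands: [0, -0.003, 0, 0, 0.03, 0, -0.003, 0, 0, 0.036, 0.01, 0, 0, 0, 0.036, 0.02, 0, 0, 0, 0.036, 0.015, 0, 0, 0, 0.036, 0.008, 0, 0, 0, 0.034, 0, 0, 0, 0, 0.03, 0, 0, 0, 0, 0.03]

```text
t: 9.22
position: [539.5, 93.0, 57.2]
tcp_rot: [0.005, 0.648, 0.762, 0.003]
force: [0.2, 0.0, 0.4]
opening: 29.8
```

```bash
python3 - <<'E'
from h import *
st();plan([((538.2,96.7,57.5),1,0,.022)])
E
```

```text
t 9.225 pos [539.5  93.   57.2] yaw_y 0.1608 zax [ 0.011 -0.002 -1.   ] F [0.21 0.02 0.39] op 29.8
0.0039, -0.0007, -0.0003, 0, 0.022
```

>>> arm_command:
  commands: [0.0035, -0.0007, 0, 0, 0.026, 0, 0, 0, 0, 0.022, 0, 0, 0, 0, 0.022]

```text
t: 9.6
position: [538.3, 95.2, 57.1]
tcp_rot: [0.005, 0.649, 0.761, 0.002]
force: [0.7, -0.2, -0.7]
opening: 22.1
```

>>> arm_command:
  commands: [0, -0.001, 0, 0, 0.022, 0, -0.001, 0, 0, 0.022, 0, 0, 0, 0, 0.022]

```text
t: 9.98
position: [536.5, 94.6, 57.2]
tcp_rot: [0.005, 0.649, 0.761, 0.002]
force: [0.5, 0.0, 0.1]
opening: 22.0
```

>>> arm_command:
  commands: [0, -0.001, 0, 0, 0.022, 0, 0, 0, 0, 0.022]

```text
t: 10.22
position: [535.9, 94.5, 57.3]
tcp_rot: [0.005, 0.649, 0.761, 0.003]
force: [1.0, -0.2, -0.0]
opening: 21.9
```

>>> arm_command:
  commands: [0, -0.001, 0, 0, 0.022, 0, 0, 0, 0, 0.022]

```text
t: 10.48
position: [535.5, 94.6, 57.5]
tcp_rot: [0.006, 0.649, 0.761, 0.003]
force: [1.4, -0.4, -0.7]
opening: 21.7
```

>>> arm_command:
  commands: [0, -0.001, 0, 0, 0.022, 0, 0, 0, 0, 0.022]

```text
t: 10.72
position: [535.3, 94.6, 57.6]
tcp_rot: [0.006, 0.649, 0.761, 0.004]
force: [2.4, 0.6, -1.0]
opening: 22.2
```

>>> arm_command:
  commands: [0, -0.0015, 0, 0, 0.022, 0, -0.0005, 0, 0, 0.022]

```text
t: 10.98
position: [534.8, 94.7, 57.7]
tcp_rot: [0.006, 0.649, 0.761, 0.005]
force: [3.7, 0.6, -2.9]
opening: 22.1
```

Pin 2 is stiff on this side: 3.7 N after about 1.4 mm. Now I'll test its other side.

>>> arm_command:
  commands: [0, 0.003, 0, 0, 0.022, 0, 0.002, 0, 0, 0.022, 0, 0, 0, 0, 0.022, 0, 0, 0, 0, 0.022]

```text
t: 11.48
position: [537.3, 94.8, 57.3]
tcp_rot: [0.005, 0.649, 0.761, 0.003]
force: [0.2, -0.6, -0.2]
opening: 22.1
```

>>> arm_command:
  commands: [0, 0.001, 0, 0, 0.022, 0, 0, 0, 0, 0.022]

```text
t: 11.72
position: [538.1, 94.9, 57.2]
tcp_rot: [0.005, 0.649, 0.761, 0.003]
force: [-0.6, 0.2, -0.3]
opening: 22.0
```

>>> arm_command:
  commands: [0, 0.001, 0, 0, 0.022, 0, 0, 0, 0, 0.022]

```text
t: 11.98
position: [539.2, 95.1, 57.3]
tcp_rot: [0.005, 0.649, 0.761, 0.003]
force: [0.5, -0.0, -0.5]
opening: 22.2
```

>>> arm_command:
  commands: [0, 0.001, 0, 0, 0.022, 0, 0, 0, 0, 0.022]

```text
t: 12.22
position: [540.2, 95.3, 57.3]
tcp_rot: [0.005, 0.649, 0.761, 0.003]
force: [0.6, 0.1, 0.2]
opening: 21.9
```

>>> arm_command:
  commands: [0, 0.001, 0, 0, 0.022, 0, 0, 0, 0, 0.022]

```text
t: 12.48
position: [541.1, 95.3, 57.3]
tcp_rot: [0.005, 0.649, 0.761, 0.003]
force: [-0.6, 0.1, -1.2]
opening: 21.9
```

>>> arm_command:
  commands: [0, 0.001, 0, 0, 0.022, 0, 0, 0, 0, 0.022]

```text
t: 12.72
position: [542.0, 95.5, 57.2]
tcp_rot: [0.005, 0.649, 0.761, 0.003]
force: [0.6, -0.1, -0.1]
opening: 22.1
```

>>> arm_command:
  commands: [0, 0.001, 0, 0, 0.022, 0, 0, 0, 0, 0.022]

```text
t: 12.98
position: [542.6, 95.5, 57.2]
tcp_rot: [0.005, 0.649, 0.761, 0.002]
force: [-0.7, 0.9, -0.1]
opening: 22.0
```

>>> arm_command:
  commands: [0, 0.001, 0, 0, 0.022, 0, 0, 0, 0, 0.022]

```text
t: 13.22
position: [542.9, 95.5, 57.2]
tcp_rot: [0.005, 0.649, 0.761, 0.002]
force: [-1.9, 0.6, 1.0]
opening: 21.9
```

>>> arm_command:
  commands: [0, 0.001, 0, 0, 0.022, 0, 0, 0, 0, 0.022]

```text
t: 13.48
position: [543.0, 95.4, 57.1]
tcp_rot: [0.004, 0.649, 0.761, 0.001]
force: [-2.5, -0.7, 1.8]
opening: 21.7
```

Pin 2 travels 8.2 mm in all including jaw slack, stiffening to about 3 N at both ends, while pin 1 travelled 12.3 mm at under 2 N. So pin 2 is sound. On to pin 3.

>>> arm_command:
  commands: [0, -0.002, 0, 0, 0.03, 0, -0.002, 0, 0, 0.036, 0.01, 0, 0, 0, 0.036, 0.02, 0, 0, 0, 0.036, 0.015, 0, 0, 0, 0.036, 0.01, 0, 0, 0, 0.034, 0, 0, 0, 0, 0.03, 0, 0, 0, 0, 0.03]

```text
t: 14.48
position: [532.2, 153.2, 57.1]
tcp_rot: [0.005, 0.649, 0.761, 0.003]
force: [0.3, 0.3, -0.4]
opening: 30.2
```

```bash
python3 - <<'E'
from h import *
st();plan([((528.9,156,57.5),1,0,.022)])
E
```

```text
t 14.475 pos [532.2 153.2  57.1] yaw_y 0.1588 zax [ 0.012 -0.002 -1.   ] F [ 0.29  0.32 -0.38] op 30.2
0.0033, -0.0028, -0.0005, 0, 0.022
```

>>> arm_command:
  commands: [0.003, -0.003, 0, 0, 0.026, 0, 0, 0, 0, 0.022, 0, 0, 0, 0, 0.022]

```text
t: 14.85
position: [528.7, 154.4, 56.9]
tcp_rot: [0.005, 0.65, 0.76, 0.003]
force: [0.5, -0.1, 0.1]
opening: 21.7
```

>>> arm_command:
  commands: [0, -0.001, 0, 0, 0.022, 0, -0.001, 0, 0, 0.022, 0, 0, 0, 0, 0.022]

```text
t: 15.22
position: [526.9, 153.8, 57.0]
tcp_rot: [0.006, 0.65, 0.76, 0.003]
force: [-0.2, -0.2, -0.3]
opening: 21.7
```

>>> arm_command:
  commands: [0, -0.001, 0, 0, 0.022, 0, 0, 0, 0, 0.022]

```text
t: 15.48
position: [526.2, 153.8, 57.1]
tcp_rot: [0.006, 0.65, 0.76, 0.003]
force: [-0.2, 1.0, 0.3]
opening: 22.1
```

>>> arm_command:
  commands: [0, -0.001, 0, 0, 0.022, 0, 0, 0, 0, 0.022]

```text
t: 15.72
position: [525.4, 153.7, 57.2]
tcp_rot: [0.006, 0.65, 0.76, 0.004]
force: [0.6, 0.2, 0.2]
opening: 21.9
```

>>> arm_command:
  commands: [0, -0.001, 0, 0, 0.022, 0, 0, 0, 0, 0.022]

```text
t: 15.98
position: [524.5, 153.6, 57.3]
tcp_rot: [0.006, 0.65, 0.76, 0.004]
force: [0.4, -0.1, 0.5]
opening: 22.1
```

>>> arm_command:
  commands: [0, -0.001, 0, 0, 0.022, 0, 0, 0, 0, 0.022]

```text
t: 16.23
position: [523.6, 153.5, 57.3]
tcp_rot: [0.006, 0.65, 0.76, 0.004]
force: [0.9, 0.1, 0.6]
opening: 22.3
```

>>> arm_command:
  commands: [0, -0.001, 0, 0, 0.022, 0, 0, 0, 0, 0.022]

```text
t: 16.48
position: [522.7, 153.4, 57.4]
tcp_rot: [0.006, 0.65, 0.76, 0.004]
force: [1.2, 0.2, 1.1]
opening: 21.9
```

>>> arm_command:
  commands: [0, 0.003, 0, 0, 0.022, 0, 0.003, 0, 0, 0.022, 0, 0.003, 0, 0, 0.022, 0, 0, 0, 0, 0.022]

```text
t: 16.98
position: [531.1, 154.4, 57.0]
tcp_rot: [0.005, 0.65, 0.76, 0.003]
force: [-1.1, -0.4, 0.6]
opening: 22.3
```

>>> arm_command:
  commands: [0, 0.001, 0, 0, 0.022, 0, 0, 0, 0, 0.022]

```text
t: 17.23
position: [531.7, 154.4, 56.9]
tcp_rot: [0.005, 0.65, 0.76, 0.002]
force: [-0.4, 0.9, 0.0]
opening: 22.0
```

>>> arm_command:
  commands: [0, 0.001, 0, 0, 0.022, 0, 0, 0, 0, 0.022]

```text
t: 17.48
position: [532.5, 154.5, 56.9]
tcp_rot: [0.005, 0.65, 0.76, 0.002]
force: [-1.4, -0.6, 0.5]
opening: 22.1
```

>>> arm_command:
  commands: [0, 0.001, 0, 0, 0.022, 0, 0, 0, 0, 0.022]

```text
t: 17.73
position: [533.5, 154.7, 57.0]
tcp_rot: [0.005, 0.65, 0.76, 0.002]
force: [-1.1, -0.1, -0.1]
opening: 22.3
```

>>> arm_command:
  commands: [0, 0.001, 0, 0, 0.022, 0, 0, 0, 0, 0.022]

```text
t: 17.98
position: [534.5, 154.8, 57.0]
tcp_rot: [0.005, 0.65, 0.76, 0.002]
force: [-1.4, 0.2, 0.9]
opening: 22.2
```

>>> arm_command:
  commands: [0, 0.001, 0, 0, 0.022, 0, 0, 0, 0, 0.022]

```text
t: 18.23
position: [535.5, 155.0, 57.0]
tcp_rot: [0.005, 0.65, 0.76, 0.002]
force: [-1.6, 0.8, 1.1]
opening: 22.0
```

Pin 3 travels 12.8 mm at under 2 N, so it is worn. I'll test pin 4 to confirm.

>>> arm_command:
  commands: [0, -0.003, 0, 0, 0.03, 0, -0.0035, 0, 0, 0.036, 0.01, 0, 0, 0, 0.036, 0.02, 0, 0, 0, 0.036, 0.015, 0, 0, 0, 0.036, 0.012, 0, 0, 0, 0.034, 0, 0, 0, 0, 0.03, 0, 0, 0, 0, 0.03]

```text
t: 19.23
position: [519.3, 216.4, 56.7]
tcp_rot: [0.005, 0.649, 0.761, 0.003]
force: [0.2, 0.6, 0.3]
opening: 29.8
```

```bash
python3 - <<'E'
from h import *
st();plan([((519.3,215.2,57.5),1,0,.022)])
E
```

```text
t 19.225 pos [519.3 216.4  56.7] yaw_y 0.1591 zax [ 0.012 -0.002 -1.   ] F [0.24 0.59 0.25] op 29.8
-0.0012, -0.0002, -0.0008, 0, 0.022
```

>>> arm_command:
  commands: [-0.001, 0, 0, 0, 0.026, 0, 0, 0, 0, 0.022, 0, 0, 0, 0, 0.022]

```text
t: 19.6
position: [519.8, 213.7, 56.6]
tcp_rot: [0.005, 0.65, 0.76, 0.003]
force: [0.3, -0.4, -0.0]
opening: 22.1
```

>>> arm_command:
  commands: [0, -0.001, 0, 0, 0.022, 0, -0.001, 0, 0, 0.022, 0, 0, 0, 0, 0.022]

```text
t: 19.98
position: [517.8, 212.9, 56.7]
tcp_rot: [0.005, 0.65, 0.76, 0.003]
force: [-0.1, -0.2, 0.2]
opening: 22.3
```

>>> arm_command:
  commands: [0, -0.001, 0, 0, 0.022, 0, 0, 0, 0, 0.022]

```text
t: 20.23
position: [516.9, 212.9, 56.7]
tcp_rot: [0.006, 0.65, 0.76, 0.003]
force: [0.3, 0.4, -0.8]
opening: 21.9
```

>>> arm_command:
  commands: [0, -0.001, 0, 0, 0.022, 0, 0, 0, 0, 0.022]

```text
t: 20.48
position: [516.2, 213.0, 56.9]
tcp_rot: [0.006, 0.65, 0.76, 0.003]
force: [1.0, -0.8, 0.4]
opening: 22.0
```

>>> arm_command:
  commands: [0, -0.001, 0, 0, 0.022, 0, 0, 0, 0, 0.022]

```text
t: 20.72
position: [515.8, 213.0, 57.0]
tcp_rot: [0.006, 0.65, 0.76, 0.004]
force: [1.0, 0.4, -0.2]
opening: 22.0
```

>>> arm_command:
  commands: [0, -0.001, 0, 0, 0.022, 0, 0, 0, 0, 0.022]

```text
t: 20.98
position: [515.6, 213.0, 57.1]
tcp_rot: [0.006, 0.65, 0.76, 0.005]
force: [3.4, -0.3, -1.5]
opening: 22.1
```

>>> arm_command:
  commands: [0, -0.0015, 0, 0, 0.022, 0, -0.0005, 0, 0, 0.022]

```text
t: 21.22
position: [515.1, 213.0, 57.3]
tcp_rot: [0.007, 0.65, 0.76, 0.006]
force: [4.2, -0.4, -2.7]
opening: 22.3
```

>>> arm_command:
  commands: [0, 0.003, 0, 0, 0.022, 0, 0.003, 0, 0, 0.022, 0, 0, 0, 0, 0.022]

```text
t: 21.6
position: [519.5, 213.5, 56.9]
tcp_rot: [0.006, 0.65, 0.76, 0.004]
force: [0.3, 1.0, -0.4]
opening: 21.9
```

>>> arm_command:
  commands: [0, 0.001, 0, 0, 0.022, 0, 0.001, 0, 0, 0.022, 0, 0, 0, 0, 0.022]

```text
t: 21.98
position: [521.0, 213.7, 56.8]
tcp_rot: [0.006, 0.65, 0.76, 0.004]
force: [0.7, 0.4, -1.0]
opening: 21.7
```

>>> arm_command:
  commands: [0, 0.001, 0, 0, 0.022, 0, 0, 0, 0, 0.022]

```text
t: 22.22
position: [521.8, 213.7, 56.8]
tcp_rot: [0.006, 0.65, 0.76, 0.003]
force: [-0.5, -0.4, 0.0]
opening: 22.1
```

>>> arm_command:
  commands: [0, 0.001, 0, 0, 0.022, 0, 0, 0, 0, 0.022]

```text
t: 22.48
position: [522.6, 213.8, 56.8]
tcp_rot: [0.006, 0.65, 0.76, 0.003]
force: [-0.5, -0.3, 0.9]
opening: 21.9
```

>>> arm_command:
  commands: [0, 0.001, 0, 0, 0.022, 0, 0, 0, 0, 0.022]

```text
t: 22.72
position: [523.0, 213.8, 56.8]
tcp_rot: [0.005, 0.65, 0.76, 0.003]
force: [-0.8, -0.8, 1.5]
opening: 22.2
```

>>> arm_command:
  commands: [0, 0.001, 0, 0, 0.022, 0, 0, 0, 0, 0.022]

```text
t: 22.98
position: [523.2, 213.8, 56.8]
tcp_rot: [0.005, 0.65, 0.76, 0.002]
force: [-2.8, -0.1, 2.1]
opening: 22.0
```

>>> arm_command:
  commands: [0, 0.0015, 0, 0, 0.022, 0, 0.0005, 0, 0, 0.022]

```text
t: 23.22
position: [523.5, 213.7, 56.7]
tcp_rot: [0.005, 0.649, 0.76, 0.001]
force: [-5.0, 0.2, 3.3]
opening: 22.4
```

Pin 4 is sound: 8.4 mm including slack, with 4–5 N at the stops. So pins 1 and 3 are the worn ones. I'll go back to pin 3 and pull it.

>>> arm_command:
  commands: [0, -0.002, 0, 0, 0.03, 0, -0.002, 0, 0, 0.036, -0.01, 0, 0, 0, 0.036, -0.02, 0, 0, 0, 0.036, -0.015, 0, 0, 0, 0.036, -0.008, 0, 0, 0, 0.036, 0, 0, 0, 0, 0.036, 0, 0, 0, 0, 0.036]

```text
t: 24.22
position: [530.8, 155.7, 57.1]
tcp_rot: [0.006, 0.651, 0.759, 0.002]
force: [-0.3, -0.4, -0.4]
opening: 35.8
```

```bash
python3 - <<'E'
from h import *
import cv2
st();plan([((529.1,156,45),2,0,.036)])
w=imaging.snapshot('wrist');cv2.imwrite('pics/w4.png',cv2.resize(w[150:350,220:420,::-1],None,fx=3,fy=3))
E
```

```text
t 24.225 pos [530.8 155.7  57.1] yaw_y 0.1539 zax [ 0.011 -0.004 -1.   ] F [-0.29 -0.4  -0.37] op 35.8
0.0003, -0.0009, 0.006, 0, 0.036
0.0003, -0.0009, 0.006, 0, 0.036
```

View pics/w4.png

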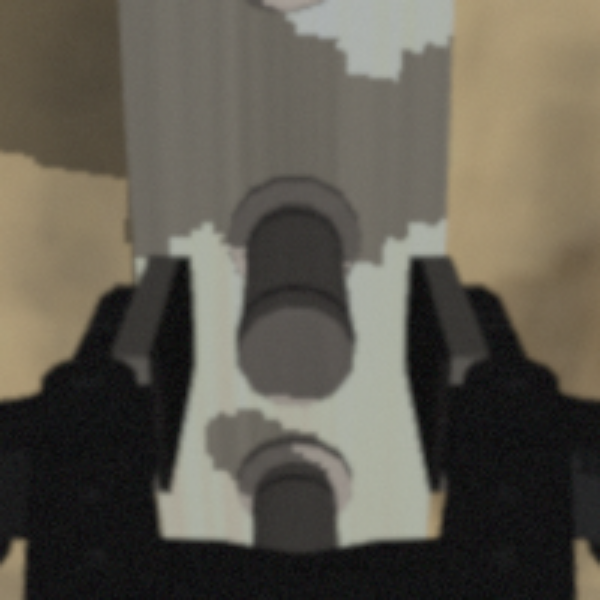

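Pin 3 stands upright between the pads, within about 1 mm of centre. I'll lower and grip it.

>>> arm_command:
  commands: [0, -0.001, 0.006, 0, 0.036, 0, 0, 0.004, 0, 0.03, 0, 0, 0, 0, 0.022, 0, 0, 0, 0, 0.015, 0, 0, 0, 0, 0.01, 0, 0, 0, 0, 0.01]
  force: 40

```text
t: 25.02
position: [529.5, 157.1, 46.3]
tcp_rot: [0.006, 0.65, 0.76, 0.002]
force: [0.3, 0.8, -0.2]
opening: 16.5
```

>>> arm_command:
  commands: [0, 0, -0.006, 0, 0.01, 0, 0, -0.012, 0, 0.01, 0, 0, -0.018, 0, 0.01]

```text
t: 25.4
position: [528.3, 157.1, 83.2]
tcp_rot: [0.005, 0.65, 0.76, 0.001]
force: [1.5, 0.7, -0.2]
opening: 16.9
```

```bash
python3 - <<'E'
from h import *
import cv2
st()
w=imaging.snapshot('scene');cv2.imwrite('pics/s2.png',cv2.resize(w[130:330,180:400,::-1],None,fx=3,fy=3))
E
```

```text
t 25.4 pos [528.3 157.1  83.2] yaw_y 0.1568 zax [ 0.009 -0.004 -1.   ] F [ 1.48  0.68 -0.25] op 16.9
```

View pics/s2.png

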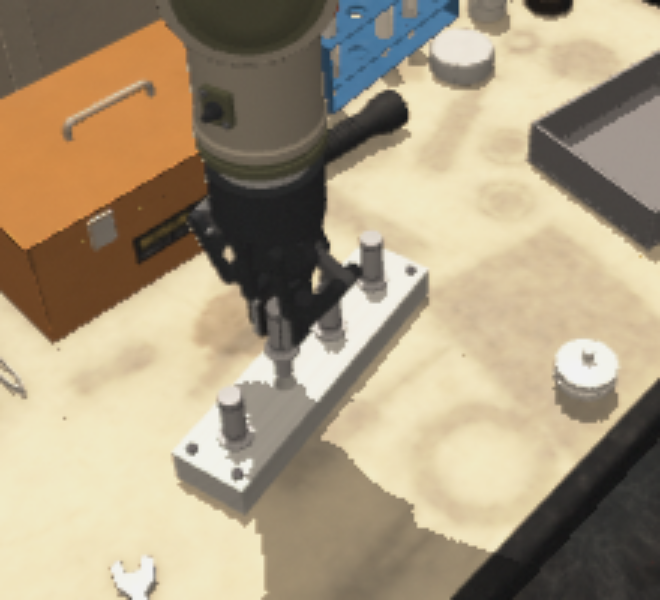

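The pin is clear of the plate and the shank is visible below the jaws. I'll carry it to the tray.

```bash
python3 - <<'E'
from h import *
plan([((528,157,150),2,0,.01),((470,-220,150),8,0,.01)])
E
```

```text
-0.0003, -0.0003, -0.0323, 0, 0.01
-0.0003, -0.0003, -0.0323, 0, 0.01
-0.0454, -0.0145, 0.0001, 0, 0.01
-0.0454, -0.0145, 0.0001, 0, 0.01
-0.0454, -0.0145, 0.0001, 0, 0.01
-0.0454, -0.0145, 0.0001, 0, 0.01
-0.0454, -0.0145, 0.0001, 0, 0.01
-0.0454, -0.0145, 0.0001, 0, 0.01
-0.0454, -0.0145, 0.0001, 0, 0.01
-0.0454, -0.0145, 0.0001, 0, 0.01
```

>>> arm_command:
  commands: [0, 0, -0.032, 0, 0.01, 0, 0, -0.032, 0, 0.01, -0.02, -0.006, 0, 0, 0.01, -0.045, -0.0145, 0, 0, 0.01, -0.045, -0.0145, 0, 0, 0.01, -0.045, -0.0145, 0, 0, 0.01, -0.045, -0.0145, 0, 0, 0.01, -0.045, -0.0145, 0, 0, 0.01, -0.045, -0.0145, 0, 0, 0.01, -0.035, -0.012, 0, 0, 0.01, -0.015, -0.006, 0, 0, 0.01, 0, 0, 0, 0, 0.01]

```text
t: 26.95
position: [472.3, -204.8, 157.0]
tcp_rot: [0.009, 0.649, 0.76, 0.007]
force: [0.9, 0.9, -1.3]
opening: 17.1
```

```bash
python3 - <<'E'
from h import *
import cv2
st();plan([((470,-225,100),1,0,.01)])
w=imaging.snapshot('scene');cv2.imwrite('pics/s3.png',cv2.resize(w[80:280,280:500,::-1],None,fx=3,fy=3))
E
```

```text
t 26.95 pos [ 472.3 -204.8  157. ] yaw_y 0.1572 zax [ 0.023 -0.002 -1.   ] F [ 0.93  0.93 -1.34] op 17.1
-0.0192, -0.0067, 0.057, 0, 0.01
```

View pics/s3.png

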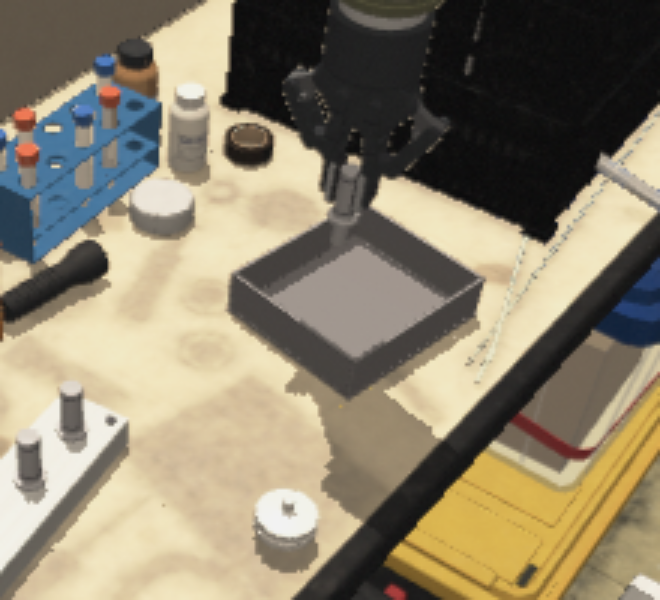

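>>> arm_command:
  commands: [-0.012, -0.004, 0.03, 0, 0.01, -0.006, -0.002, 0.035, 0, 0.01, 0, 0, 0.025, 0, 0.01, 0, 0, 0.005, 0, 0.01, 0, 0, 0, 0, 0.01]

```text
t: 27.62
position: [476.8, -214.2, 61.8]
tcp_rot: [0.011, 0.644, 0.765, 0.01]
force: [0.2, -0.5, -0.5]
opening: 17.2
```

>>> arm_command:
  commands: [-0.006, -0.004, 0.008, 0, 0.01, 0, 0, 0.005, 0, 0.01, 0, 0, 0, 0, 0.01, 0, 0, 0, 0, 0.01]

```text
t: 28.12
position: [475.3, -221.3, 50.0]
tcp_rot: [0.012, 0.644, 0.765, 0.01]
force: [-1.8, 0.5, -0.6]
opening: 16.8
```

```bash
python3 - <<'E'
from h import *
import cv2
st()
w=imaging.snapshot('scene');cv2.imwrite('pics/s4.png',cv2.resize(w[80:280,280:500,::-1],None,fx=3,fy=3))
E
```

```text
t 28.125 pos [ 475.3 -221.3   50. ] yaw_y 0.1709 zax [ 0.032 -0.    -0.999] F [-1.77  0.53 -0.6 ] op 16.8
```

View pics/s4.png

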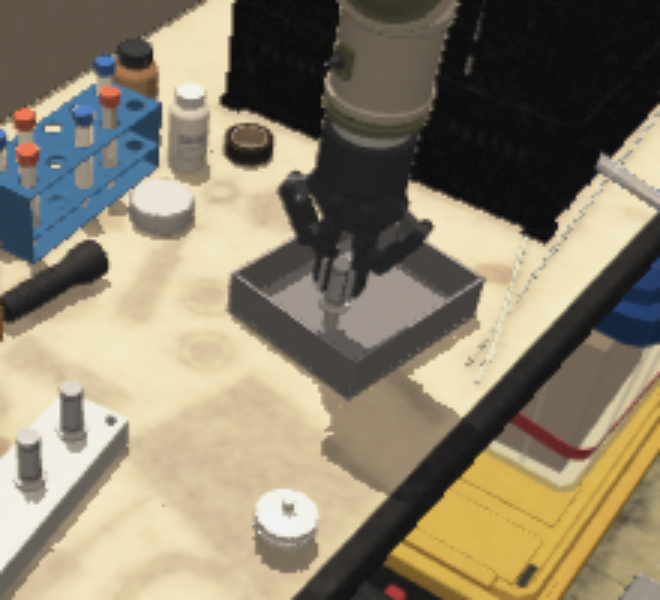

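The pin hangs inside the tray just above the floor. I'll release it and back off upwards.

>>> arm_command:
  commands: [0, 0, 0.003, 0, 0.01, 0, 0, 0, 0, 0.01, 0, 0, 0, 0, 0.03, 0, 0, 0, 0, 0.04, 0, 0, 0, 0, 0.04, 0, 0, -0.02, 0, 0.04, 0, 0, -0.03, 0, 0.04, 0, 0, -0.04, 0, 0.04, 0, 0, -0.02, 0, 0.04]
  force: 20

```text
t: 29.3
position: [471.3, -220.5, 158.7]
tcp_rot: [0.011, 0.644, 0.765, 0.01]
force: [-0.4, -0.2, -0.5]
opening: 40.3
```

```bash
python3 - <<'E'
from h import *
import cv2
st();plan([((547.5,37.5,155),6,0,.036)])
w=imaging.snapshot('scene');cv2.imwrite('pics/s5.png',cv2.resize(w[80:280,280:500,::-1],None,fx=3,fy=3))
E
```

```text
t 29.3 pos [ 471.3 -220.5  158.7] yaw_y 0.172 zax [ 0.029  0.001 -1.   ] F [-0.43 -0.23 -0.49] op 40.3
0.0402, 0.0199, 0.001, 0, 0.036
0.0402, 0.0199, 0.001, 0, 0.036
0.0402, 0.0199, 0.001, 0, 0.036
0.0402, 0.0199, 0.001, 0, 0.036
0.0402, 0.0199, 0.001, 0, 0.036
0.0402, 0.0199, 0.001, 0, 0.036
```

View pics/s5.png

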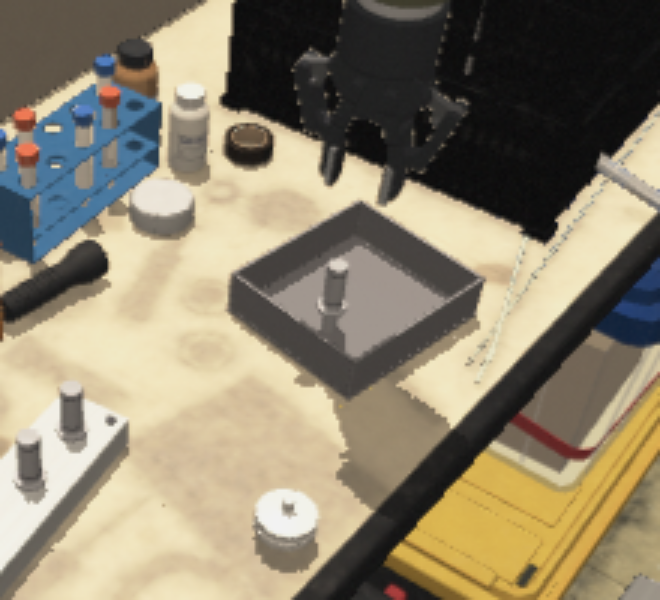

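Pin 3 now stands upright in the tray. Next I'll fetch pin 1.

>>> arm_command:
  commands: [0.02, 0.01, 0, 0, 0.036, 0.04, 0.02, 0, 0, 0.036, 0.04, 0.02, 0, 0, 0.036, 0.04, 0.02, 0, 0, 0.036, 0.04, 0.02, 0, 0, 0.036, 0.03, 0.015, 0, 0, 0.036, 0.01, 0.005, 0, 0, 0.036, 0, 0, 0, 0, 0.036, 0, 0, 0, 0, 0.036]

```text
t: 30.48
position: [544.1, 17.5, 160.7]
tcp_rot: [0.012, 0.646, 0.763, 0.009]
force: [-0.7, 0.2, -0.4]
opening: 35.9
```

```bash
python3 - <<'E'
from h import *
st();plan([((548,37.5,100),1,0,.036)])
E
```

```text
t 30.475 pos [544.1  17.5 160.7] yaw_y 0.1659 zax [ 0.03  -0.003 -1.   ] F [-0.71  0.2  -0.35] op 35.9
0.0195, 0.0054, 0.0607, 0, 0.036
```

>>> arm_command:
  commands: [0.01, 0.003, 0.02, 0, 0.036, 0.006, 0.0015, 0.02, 0, 0.036, 0.001, 0, 0.015, 0, 0.036, 0, 0, 0, 0, 0.036, 0, 0, 0, 0, 0.036]

```text
t: 31.1
position: [546.8, 27.5, 104.5]
tcp_rot: [0.013, 0.65, 0.76, 0.007]
force: [0.3, 0.1, 0.1]
opening: 36.0
```

```bash
python3 - <<'E'
from h import *
import cv2
st();plan([((548,37.5,57),1,0,.036)])
w=imaging.snapshot('wrist');cv2.imwrite('pics/w5.png',cv2.resize(w[150:350,220:420,::-1],None,fx=3,fy=3))
E
```

```text
t 31.1 pos [546.8  27.5 104.5] yaw_y 0.1563 zax [ 0.03  -0.006 -1.   ] F [0.27 0.06 0.12] op 36.0
0.0103, 0.0014, 0.0475, 0, 0.036
```

View pics/w5.png

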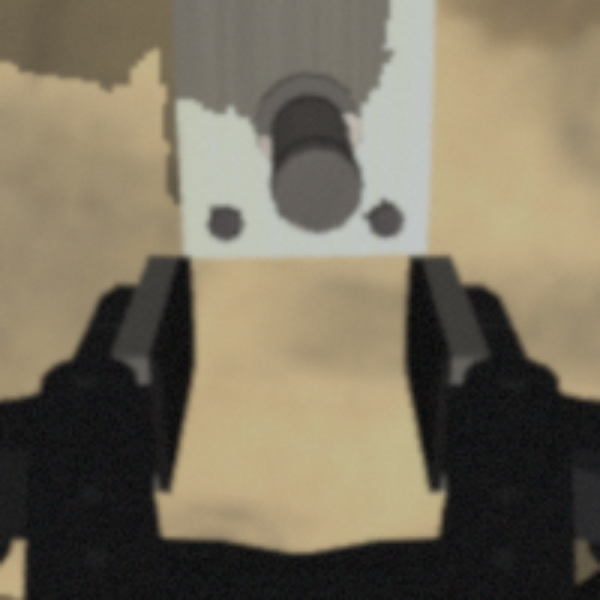

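Pin 1 is upright and the jaws are laterally aligned with it. I'll move 10 mm along tool x and descend.

>>> arm_command:
  commands: [0.0065, 0.0005, 0.004, 0, 0.036, 0.002, 0.0005, 0.01, 0, 0.036, 0, 0, 0.02, 0, 0.036, 0, 0, 0, 0, 0.036, 0, 0, 0, 0, 0.036]

```text
t: 31.78
position: [548.3, 36.9, 70.2]
tcp_rot: [0.014, 0.65, 0.76, 0.008]
force: [0.3, -0.7, -0.4]
opening: 36.2
```

```bash
python3 - <<'E'
from h import *
import cv2
st();plan([((548,37.5,46),1,0,.036)])
w=imaging.snapshot('wrist');cv2.imwrite('pics/w6.png',cv2.resize(w[150:350,220:420,::-1],None,fx=3,fy=3))
E
```

```text
t 31.775 pos [548.3  36.9  70.2] yaw_y 0.1567 zax [ 0.032 -0.006 -0.999] F [ 0.31 -0.68 -0.45] op 36.2
0.0009, -0.001, 0.0241, 0, 0.036
```

View pics/w6.png

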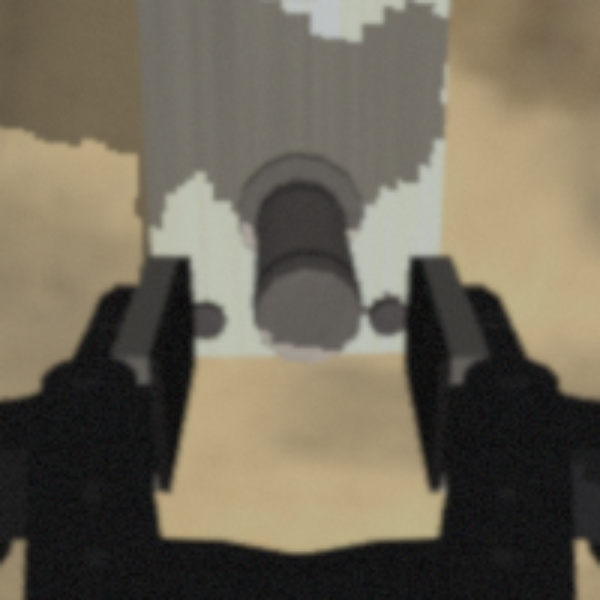

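>>> arm_command:
  commands: [0.001, 0, 0.01, 0, 0.036, 0, -0.0005, 0.009, 0, 0.036, 0, 0, 0.003, 0, 0.03, 0, 0, 0, 0, 0.022, 0, 0, 0, 0, 0.015, 0, 0, 0, 0, 0.01, 0, 0, 0, 0, 0.01]
  force: 40

```text
t: 32.7
position: [548.8, 37.6, 47.6]
tcp_rot: [0.015, 0.65, 0.76, 0.009]
force: [-0.4, -0.1, -1.0]
opening: 16.9
```

>>> arm_command:
  commands: [0, 0, -0.006, 0, 0.01, 0, 0, -0.012, 0, 0.01, 0, 0, -0.018, 0, 0.01, 0, 0, -0.03, 0, 0.01, 0, 0, -0.03, 0, 0.01, 0, 0, -0.01, 0, 0.01]

```text
t: 33.45
position: [544.6, 38.2, 159.5]
tcp_rot: [0.015, 0.65, 0.76, 0.009]
force: [0.3, 0.9, -0.3]
opening: 16.6
```

```bash
python3 - <<'E'
from h import *
import cv2
st();plan([((460,-278,158),7,0,.01)])
w=imaging.snapshot('scene');cv2.imwrite('pics/s6.png',cv2.resize(w[100:330,220:480,::-1],None,fx=2.5,fy=2.5))
E
```

```text
t 33.45 pos [544.6  38.2 159.5] yaw_y 0.1565 zax [ 0.033 -0.006 -0.999] F [ 0.25  0.85 -0.26] op 16.6
-0.0427, -0.019, 0.0001, 0, 0.01
-0.0427, -0.019, 0.0001, 0, 0.01
-0.0427, -0.019, 0.0001, 0, 0.01
-0.0427, -0.019, 0.0001, 0, 0.01
-0.0427, -0.019, 0.0001, 0, 0.01
-0.0427, -0.019, 0.0001, 0, 0.01
-0.0427, -0.019, 0.0001, 0, 0.01
```

View pics/s6.png

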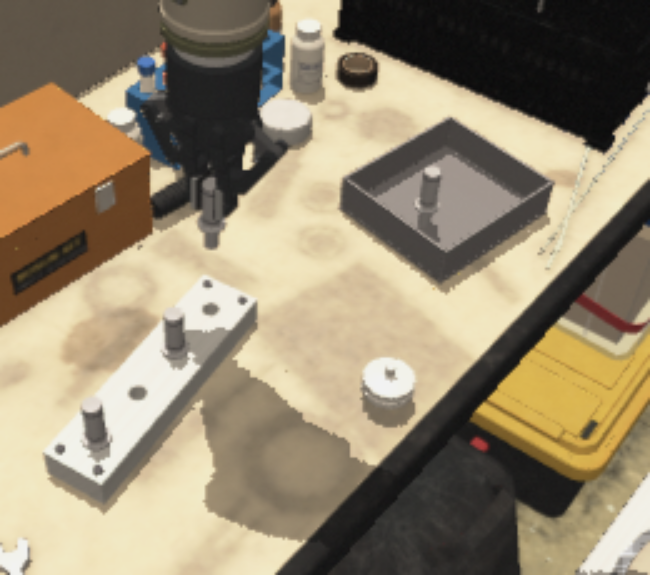

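Bores 1 and 3 are empty, pins 2 and 4 stand in place, and pin 1 is in the jaws. I'll carry it over.

>>> arm_command:
  commands: [-0.02, -0.009, 0, 0, 0.01, -0.042, -0.019, 0, 0, 0.01, -0.042, -0.019, 0, 0, 0.01, -0.042, -0.019, 0, 0, 0.01, -0.042, -0.019, 0, 0, 0.01, -0.042, -0.019, 0, 0, 0.01, -0.035, -0.016, 0, 0, 0.01, -0.015, -0.006, 0, 0, 0.01, 0, 0, 0, 0, 0.01, 0, 0, 0, 0, 0.01]

```text
t: 34.75
position: [460.5, -263.8, 152.8]
tcp_rot: [0.011, 0.648, 0.761, 0.009]
force: [-0.4, -0.7, -0.6]
opening: 16.9
```

```bash
python3 - <<'E'
from h import *
st();plan([((460,-278,100),1,0,.01)])
E
```

```text
t 34.75 pos [ 460.5 -263.8  152.8] yaw_y 0.1601 zax [ 0.029 -0.001 -1.   ] F [-0.36 -0.73 -0.58] op 16.9
-0.0137, -0.0042, 0.0528, 0, 0.01
```

>>> arm_command:
  commands: [-0.01, -0.004, 0, 0, 0.01, -0.004, -0.001, 0.02, 0, 0.01, 0, -0.001, 0.03, 0, 0.01, 0, -0.001, 0.03, 0, 0.01, 0, 0, 0.01, 0, 0.01, 0, 0, 0, 0, 0.01, 0, 0, 0, 0, 0.01]

```text
t: 35.62
position: [462.7, -276.6, 62.7]
tcp_rot: [0.014, 0.645, 0.764, 0.01]
force: [-0.2, 0.0, -0.8]
opening: 16.6
```

```bash
python3 - <<'E'
from h import *
import cv2
st()
w=imaging.snapshot('scene');cv2.imwrite('pics/s7.png',cv2.resize(w[80:280,280:500,::-1],None,fx=3,fy=3))
E
```

```text
t 35.625 pos [ 462.7 -276.6   62.7] yaw_y 0.1694 zax [ 0.034 -0.002 -0.999] F [-0.15  0.04 -0.78] op 16.6
```

View pics/s7.png

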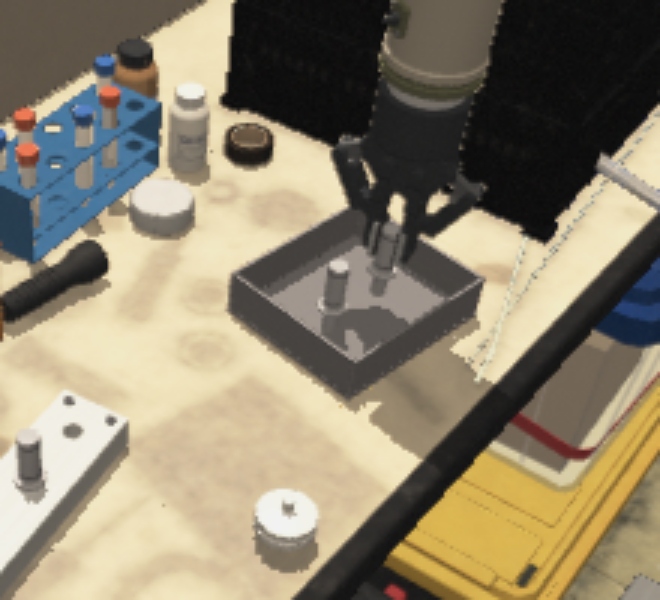

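Pin 1 is inside the tray, clear of the first pin and about 15 mm above the floor. I'll lower it, release and retreat.

>>> arm_command:
  commands: [0, 0, 0.008, 0, 0.01, 0, 0, 0.004, 0, 0.01, 0, 0, 0.0015, 0, 0.01, 0, 0, 0, 0, 0.01]

```text
t: 36.17
position: [463.8, -277.4, 49.8]
tcp_rot: [0.015, 0.645, 0.764, 0.01]
force: [0.1, 0.6, -0.8]
opening: 16.5
```

>>> arm_command:
  commands: [0, 0, 0, 0, 0.03, 0, 0, 0, 0, 0.04, 0, 0, 0, 0, 0.04, 0, 0, -0.02, 0, 0.04, 0, 0, -0.03, 0, 0.04, 0, 0, -0.04, 0, 0.04, 0, 0, -0.04, 0, 0.04, 0, 0, 0, 0, 0.04]
  force: 20

```text
t: 37.17
position: [459.1, -276.6, 183.6]
tcp_rot: [0.015, 0.645, 0.764, 0.01]
force: [-0.4, 0.0, -0.5]
opening: 39.8
```

```bash
python3 - <<'E'
from h import *
import cv2
st()
w=imaging.snapshot('scene');cv2.imwrite('pics/s8.png',cv2.resize(w[80:330,200:500,::-1],None,fx=2.4,fy=2.4))
E
```

```text
t 37.175 pos [ 459.1 -276.6  183.6] yaw_y 0.1692 zax [ 0.036 -0.004 -0.999] F [-0.42  0.01 -0.46] op 39.8
```

View pics/s8.png

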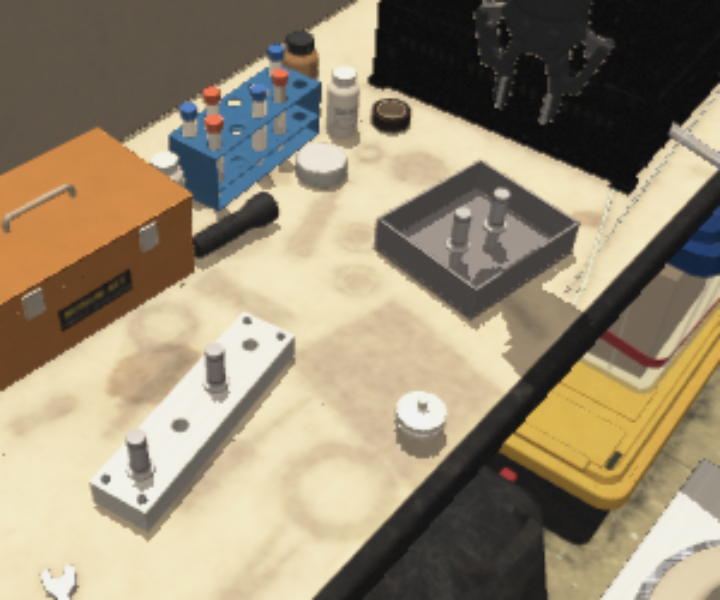

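Both worn pins stand in the tray, at (460,228) and (499,210) in this view. Pins 2 and 4 are seated in the plate and the filter, torch and cap are in place. I'll let the arm come to rest and hand in.

>>> arm_command:
  commands: [0, 0, -0.01, 0, 0.04, 0, 0, 0, 0, 0.04, 0, 0, 0, 0, 0.04, 0, 0, 0, 0, 0.04]

```text
t: 37.72
position: [456.6, -275.8, 190.0]
tcp_rot: [0.011, 0.645, 0.764, 0.009]
force: [-0.6, 0.9, -0.2]
opening: 40.4
```

```bash
python3 - <<'E'
from h import *
st();print(robot.hand_in())
E
```

```text
t 37.725 pos [ 456.6 -275.8  190. ] yaw_y 0.1695 zax [ 0.029 -0.    -1.   ] F [-0.64  0.86 -0.16] op 40.4
the job is handed in; nothing more can be done
None
```

I wiggled all four pins in their bores: pins 1 and 3 are worn, pins 2 and 4 are sound. I pulled pins 1 and 3 and stood them in the grey tray, then handed in at 37.7 s of the 67 s allowed.

| Pin | Total side-to-side travel (including 4–5 mm of jaw slack) | Force at the ends | Result |
|---|---|---|---|
| 1 | 12.3 mm | under 2 N | worn |
| 2 | 8.2 mm | 2.5 to 3.7 N, stiffening | sound |
| 3 | 12.8 mm | under 2 N | worn |
| 4 | 8.4 mm | 4 to 5 N, stiffening | sound |

- **Final view:** the last picture shows both worn pins upright in the tray and pins 2 and 4 still in place in the plate. The filter, torch and cap look undisturbed. The gripper was open about 190 mm above the bench, touching nothing.
- **Pin load:** no reading passed about 6 N, well under the 25 N limit.
- **Jaw slack:** with nominal 4 mm slack, the sound pins' give comes out at about 4 mm, slightly over the stated 3.5 mm. The slack was probably nearer 5 mm. I did not push the worn pins all the way to their stops, but the two groups were still clearly apart.
- **Camera disagreement:** the wrist camera put the pins about 3 mm off from the top view. The wiggle tests agreed with the top view.
- **Tool tilt:** the tool drifted to about 2° off vertical during the carries, with no visible effect.

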